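Slide the job tray onto the inspection mat

TASK

Push the job tray, with the folded spectacles in it, across the table until it lies wholly on the cork mat and square with it, the tray's long sides along the mat's long sides. Keep the tray flat on the table all the way, do not touch the spectacles, leave them standing in the tray, and do not disturb the other things on the table.

Things in the scene. Friction and masses are not known exactly. Their poses are not given: they have to be found in the camera images.
- tray: loose shallow tray, black walls, white insert nearly flush with them (25 mm high) around one pocket (floor 18 mm up); outside 160 (its x) x 110 (its y) x 28 mm tall, flat upright sides, 0.25 to 0.5 kg. Starts left or right of the mat, 18 to 30 cm from it centre to centre, turned up to 0.25 rad from world axes. Origin: centre of its underside; z up
- spectacles: loose pair of folded spectacles standing in the tray's pocket, 124 mm wide along the tray's long side, 34 mm front to back, 36 mm tall (top 54 mm above the table), 30 g. Origin: middle of its footprint, at the bottom; z up
- mat: flat cork mat fixed on the table in front of the robot, 220 (its x) x 160 (its y) mm, 1 mm thick and no obstacle to sliding (the tray's underside stays at table height), turned up to 0.2 rad from the world axes. Origin: its centre at table height; z up; long sides run along its x
- tray_corner0 (a point): outer bottom corner of the tray at its +x +y end
- tray_corner1 (a point): outer bottom corner of the tray at its +x -y end
- tray_corner2 (a point): outer bottom corner of the tray at its -x -y end
- tray_corner3 (a point): outer bottom corner of the tray at its -x +y end
- case: bystander: closed black spectacle case, a rounded box 160 x 64 x 43 mm, long side along its x; it lies on the other side of the mat from the tray (either side). Origin: centre of its underside
- spray: bystander: small green bottle with a white cap and a plain label, 36 mm across, 110 mm tall, beyond the mat. Origin: centre of its underside
- carton: bystander: small plain cardboard carton, 60 x 100 x 45 mm, beyond the mat. Origin: centre of its underside
- blank: bystander: clear round lens blank, 68 mm across, 10 mm thick, lying flat beyond the mat. Origin: centre of its underside
- driver: bystander: screwdriver 150 mm long lying on the table on the robot's side of the mat; origin between its ends
- ruler: bystander: flat white plastic ruler, 25 x 170 x 5 mm, on the robot's side of the mat. Origin: centre of its underside
- pencup: bystander: empty dark steel pen cup, 72 mm across, 95 mm tall, near the robot's right-hand side. Origin: centre of its underside
There are look-alikes about, which are no part of the job. What is shaped like the spectacles but red is not meant.

How it is judged:
By the outcome, as a careful person would: the job done as asked, in the order asked, and still so for the second after the job is handed in, with the robot touching nothing.
It also fails if it takes over 42 s, if anything falls off the work surface, if the arm or the gripper's body presses on something with over 40 N, if the wrist force passes 120 N, or if a joint passes its speed limit or range.

ROBOT

A 6-joint arm with a two-finger parallel gripper is mounted at the origin on the work surface. World frame = base frame: x ahead of the robot, y to its left, z up, the work surface at z = 0. Lengths are in m, angles in rad, forces in N, time in s.
With the tool pointing down it reaches from about 0.375 to 0.9 m from the base axis. Payload 3.1 kg.
Tool frame: the origin (TCP) lies where the fingers leave the gripper's body, on its centre line; the fingertips stand manip.tip_reach ahead of it and the grasp point (between the pads) lies 54 mm ahead of it (manip.tip_reach is the distance from the TCP to the fingertips, in m); z points along the fingers, y is the direction in which the jaws open and shut (so a half turn about z gives the same grasp; the last joint's range is limited). The gripper opens to 85 mm and grips with 20 to 120 N. Pads are 22 mm wide; open, the fingers measure 114 mm over their backs; the gripper's body (76 mm by 85 mm) begins 54 mm behind the grasp point. The pads swing forward as they close: fully open they stand 13 mm farther back than shut.
Start: joints at [-0.178, 0.527, 1.433, -0, 1.181, -0.178], TCP at [0.625, 0, 0.304] pointing down, gripper open.
Joint ranges: [-3.08, 3.08], [-0.75, 2.2], [0.22, 2.44], [-1.43, 4.57], [0, 2.65], [-2.85, 2.85]. Speed limits (rad/s): [2.79, 2.79, 3.14, 3.14, 3.14, 3.14].

INTERFACE

Orientations are given as a unit quaternion [x, y, z, w].
In Python, from station import manip, cams, order gives the robot as it stands. The module is installed in compiled form; this text tells all that it offers.
- The arm moves only by the tool drive_tool, never from a script. Its arguments are lists of equal length, an entry for each row: "linear": the shift along the tool's x, y, z in mm, a list of three; "rot": the turn, a rotation vector about the tool's x, y, z in degrees, a list of three; "hand": the finger opening in mm, from 0 to 85.4. A call has 1 to 20 rows; each row shifts and turns the pose as measured when the row begins, along the tool's axes as they then stand; what a row does not reach is not made up. A row lasts 1/12 s, in which the tool goes at most 41.7 mm and 7.16 degrees, less where a joint would pass 70% of its speed; a pose out of reach is approached as far as the arm can. A call with a gripper value outside its range is refused whole. The fingers move at their own pace and stop on an object; "force" is the grip in N (left out, the last holds). Time passes only in rows, so rows that do not move let the fingers close. It gives the time, the measured TCP pose, the force and the opening at its end, in the units of the state.
- manip.sense(): the state, without advancing time (a new reading comes with each control period).
- cams.snapshot(name): name is "scene" or "side" or "wrist"; returns the picture (384x512x3 uint8, red, green, blue); there is no depth.
- cams.camera_model(name): a dict with "vfov" (degrees; the focal length in pixels is half the picture's height over the tangent of half this angle, whatever the lens; pixels are square), "cx", "cy" (the principal point, pixels), "rvec" (rotation vector, rad) and "tvec" (3), from world to camera coordinates, as OpenCV has them. Camera axes: x right, y down, z forward; pixel columns grow to the right and rows downward; lengths in m; the calibration is good to about 2 mm. A picture is of the moment at which its call begins: read the wrist's pose just before it. camera_model takes no time and is no camera call; for the wrist camera it gives the pose at the moment of the call.
- order.sign_off(): hands the job in, once; it reports no verdict.
Trained networks look in the newest picture that a camera, given by its name, has taken for a name from the list of things; names that differ only in an ending like _2 or _b are one class to them, and where a whole thing is asked for, a point or a joint stands for the part that bears it (a point fixed in the world has none). Each returns a list of dicts, best first, with "score" (0 to 1); they miss things now and then, are a little off and sometimes report something else, mostly with a low value. They report only what shows in the picture. A call takes as long as a camera call. They do not tell look-alikes from the thing itself.
- cams.regions_of(label, camera): "pixels" (384x512 bool, what is visible of it) and "rect" ([left, top, right, bottom] in pixels, round what is visible of it).
- cams.spot_point(label, camera): "at" ([column, row] in pixels: a listed point, or the origin of a listed thing).
The state is a dict: "t": time; "q": joint angles; "qd": joint speeds; "tau": joint torques, N m; "tcp_pos": TCP position; "tool_rot": TCP orientation; "force": force on the tool from outside, world axes, zero at the start; "ft_torque": the same for the moment, N m; "finger_gap": opening from 0.0 (shut) to 1.0 (fully open).
Only numpy, scipy, OpenCV 4.12 (cv2) and the standard library are available. Lean on these libraries where they do the work, as an engineer would, in place of code of your own. Each camera call takes 0.05 s, during which the arm holds its last target. There are 200 camera calls.

## Working session

There is one attempt and no reset: what is moved stays moved. The work goes in short steps, Python scripts to look and compute and a tool call to move; the robot and the scene stay as the last step left them, time stands still between calls to the robot, and variables do not carry over. Pictures are saved under pics/ and viewed, about 8 in all and at most 12, crops included, and the job is handed in when it is done.

Besides the shell and the picture viewer there is one more tool, called after ">>>" as name(argument=value, ...), one argument or row to a line, values as JSON. drive_tool: Moves the arm, as the interface text tells. Its arguments: {"type":"object","properties":{"linear":{"type":"array","items":{"type":"array","items":{"type":"number"}}},"rot":{"type":"array","items":{"type":"array","items":{"type":"number"}}},"hand":{"type":"array","items":{"type":"number"}},"force":{"type":"number"}},"required":["linear","rot","hand"]}

```bash
mkdir -p pics; cat > h.py <<'E'
import numpy as np, cv2
from station import manip, cams, order
def K(m):
    f=192/np.tan(np.radians(m['vfov'])/2); return np.array([[f,0,m['cx']],[0,f,m['cy']],[0,0,1]])
def ray(name,px,z=0.):
    m=cams.camera_model(name); R=cv2.Rodrigues(np.array(m['rvec'],float))[0]; t=np.array(m['tvec'],float)
    c=-R.T@t; d=R.T@np.linalg.inv(K(m))@np.array([px[0],px[1],1.]); return c+d*(z-c[2])/d[2]
def proj(name,p):
    m=cams.camera_model(name); return cv2.projectPoints(np.array(p,float).reshape(-1,3),np.array(m['rvec'],float),np.array(m['tvec'],float),K(m),None)[0].reshape(-1,2)
def snap(name,fn=None):
    im=cams.snapshot(name)
    if fn: cv2.imwrite('pics/'+fn,im[:,:,::-1])
    return im
E
python3 - <<'E'
from h import *
s=manip.sense();print(s['t'],s['tcp_pos'],s['tool_rot'],manip.tip_reach)
for n in ['scene','side']:
    snap(n,n+'0.png')
    m=cams.camera_model(n);print(n,m)
    for l in ['tray','mat','tray_corner0','tray_corner1','tray_corner2','tray_corner3','spectacles','case','spray','carton','blank','driver','ruler','pencup']:
        for r in cams.spot_point(l,n)[:2]: print(l,round(r['score'],2),np.round(r['at']),np.round(ray(n,r['at'],0.018 if l=='spectacles' else 0)[:2],3))
print(manip.sense()['t'])
a=[cv2.imread(f'pics/{n}0.png') for n in('scene','side')]
E
```

```text
0.0 [6.24454514e-01 1.20927718e-04 3.02943739e-01] [ 7.07106227e-01  7.07106544e-01 -6.02670703e-04 -8.69121295e-04] 0.0726
scene {'vfov': 51.296037054832205, 'cx': 258.83102219588403, 'cy': 191.78724013358865, 'rvec': array([ 1.34047669,  2.17205789, -0.94350331]), 'tvec': array([ 0.25064394, -0.32709223,  1.73351189])}
tray 0.91 [319. 230.] [0.612 0.237]
tray 0.58 [169. 223.] [ 0.798 -0.201]
mat 0.78 [258. 199.] [0.574 0.006]
tray_corner0 0.97 [345. 226.] [0.559 0.307]
tray_corner0 0.92 [292. 240.] [0.689 0.18 ]
tray_corner1 0.97 [345. 226.] [0.559 0.307]
tray_corner1 0.92 [292. 240.] [0.689 0.18 ]
tray_corner2 0.97 [345. 226.] [0.559 0.307]
tray_corner2 0.92 [292. 240.] [0.689 0.18 ]
tray_corner3 0.97 [345. 226.] [0.559 0.307]
tray_corner3 0.92 [292. 240.] [0.689 0.18 ]
spectacles 0.71 [374. 262.] [0.671 0.427]
spectacles 0.67 [374. 210.] [0.468 0.37 ]
case 0.83 [200. 177.] [ 0.568 -0.234]
case 0.61 [325. 178.] [0.367 0.169]
spray 0.67 [168. 221.] [ 0.794 -0.209]
carton 0.59 [219. 243.] [ 0.799 -0.016]
blank 0.59 [269. 263.] [0.798 0.154]
driver 0.68 [325. 175.] [0.354 0.164]
rule
[... 537 characters left out ...]
] [0.555 0.32 ]
tray_corner2 0.92 [248. 243.] [0.529 0.191]
tray_corner2 0.78 [216. 266.] [0.555 0.32 ]
tray_corner3 0.92 [248. 243.] [0.529 0.191]
tray_corner3 0.78 [216. 266.] [0.555 0.32 ]
spectacles 0.75 [214. 240.] [0.614 0.254]
spectacles 0.7 [234. 289.] [0.451 0.37 ]
case 0.76 [303. 168.] [ 0.578 -0.232]
case 0.27 [250. 153.] [ 0.79  -0.193]
spray 0.58 [248. 154.] [ 0.793 -0.186]
carton 0.68 [223. 177.] [ 0.79  -0.019]
carton 0.68 [213. 237.] [0.634 0.234]
blank 0.56 [194. 203.] [0.785 0.147]
blank 0.45 [301. 170.] [ 0.576 -0.215]
driver 0.59 [294. 264.] [0.366 0.181]
driver 0.43 [187. 236.] [0.707 0.277]
ruler 0.77 [349. 197.] [ 0.365 -0.184]
pencup 0.23 [217. 260.] [0.565 0.303]
1.5
```

View pics/scene0.png

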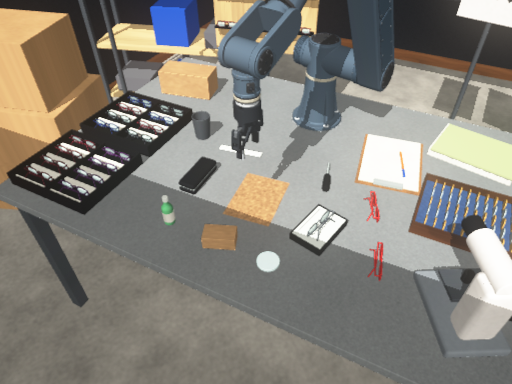

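View pics/side0.png

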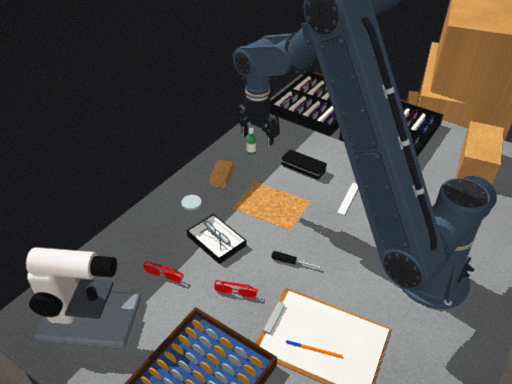

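```bash
cat >> h.py <<'E'
from scipy.optimize import minimize
def corners(x,y,a,L,W,zs):
    c,s=np.cos(a),np.sin(a)
    return np.array([[x+c*u-s*v,y+s*u+c*v,z] for z in zs for u,v in((L/2,W/2),(L/2,-W/2),(-L/2,-W/2),(-L/2,W/2))])
def hullmask(p):
    m=np.zeros((384*4,512*4),np.uint8); cv2.fillConvexPoly(m,cv2.convexHull(np.round(p*4+1.5).astype(np.int32)),1); return m>0
def getmask(label,cam,near):
    """network mask (4x upsampled, convex hull) whose centroid is nearest to the expected pixel"""
    best=None
    for r in cams.regions_of(label,cam):
        ys,xs=np.nonzero(r['pixels']); 
        if len(xs)<100: continue
        d=np.hypot(xs.mean()-near[0],ys.mean()-near[1])
        if d<40 and (best is None or r['score']>best[0]): best=(r['score'],np.c_[xs,ys],r['rect'])
    if best is None: return None
    lab=np.zeros((384,512),np.uint8); lab[best[1][:,1],best[1][:,0]]=1
    n,cc,st,_=cv2.connectedComponentsWithStats(lab); k=1+np.argmax(st[1:,4]); ys,xs=np.nonzero(cc==k)
    return hullmask(np.c_[xs,ys].astype(float)),best[0]
def fit(label,x0,y0,L,W,zs,views=('scene','side'),starts=(0,.2,-.2,np.pi/2,np.pi/2+.2,np.pi/2-.2)):
    M={}
    for v in views:
        g=getmask(label,v,proj(v,[x0,y0,zs[-1]])[0])
        if g: M[v]=g[0]
    def cost(p,vs=M):
        tot=0
        for v in vs:
            h=hullmask(proj(v,corners(*p,L,W,zs))); m=M[v]; tot+=1-(h&m).sum()/(h|m).sum()
        return tot/len(vs)
    def run(vs):
        best=None
        for a in starts:
            r=minimize(cost,[x0,y0,a],args=(vs,),method='Nelder-Mead',options=dict(initial_simplex=[[x0,y0,a],[x0+.015,y0,a],[x0,y0+.015,a],[x0,y0,a+.12]],xatol=2e-4,fatol=1e-4))
            if best is None or r.fun<best.fun: best=r
        return np.round(best.x,4),round(best.fun,3)
    return {'all':run(list(M)),**{v:run([v]) for v in M}}
E
python3 - <<'E'
from h import *
for v in('scene','side'): snap(v)
print('tray',fit('tray',.613,.243,.16,.11,(0,.028)))
print('mat',fit('mat',.574,.006,.22,.16,(0,.001)))
# mat by colour
for v in('scene','side'):
    im=cv2.cvtColor(cv2.imread(f'pics/{v}0.png'),cv2.COLOR_BGR2HSV)
    m=cv2.inRange(im,(8,110,90),(25,255,255)); u,w=proj(v,[.574,.006,0])[0].astype(int)
    n,cc=cv2.connectedComponents(m); ys,xs=np.nonzero(cc==cc[w,u]); print(len(xs))
    P=np.array([ray(v,(a,b))[:2] for a,b in zip(xs,ys)]).astype(np.float32); print(v,cv2.minAreaRect(P))
E
```

```text
tray {'all': (array([0.6176, 0.2374, 2.9301]), np.float64(0.05)), 'scene': (array([ 0.6187,  0.2365, -0.206 ]), np.float64(0.019)), 'side': (array([ 0.6156,  0.2402, -0.2191]), np.float64(0.048))}
mat {'all': (array([ 0.5663, -0.0018,  0.0955]), np.float64(0.048)), 'scene': (array([ 0.5675, -0.0046,  3.2371]), np.float64(0.029)), 'side': (array([0.5658, 0.0011, 0.1155]), np.float64(0.021))}
1743Traceback (most recent call last):
  File "<stdin>", line 10, in <module>
  File "h.py", line 6, in ray
    m=cams.camera_model(name); R=cv2.Rodrigues(np.array(m['rvec'],float))[0]; t=np.array(m['tvec'],float)
ValueError: time passes only in moves, steps and waits
```

>>> drive_tool(
  linear=[
    [41,1,0],
    [41,2,0],
    [41,2,0],
    [41,2,0],
    [41,2,0],
    [41,2,0],
    [41,1,0],
    [41,0,0],
    [0,0,0],
    [0,0,0],
  ],
  rot=[
    [0,0,0],
    [0,0,0],
    [0,0,0],
    [0,0,0],
    [0,0,0],
    [0,0,0],
    [0,0,0],
    [0,0,0],
    [0,0,6],
    [0,0,6],
  ],
  hand=[85,85,85,85,85,85,85,85,85,85],
)

```text
t: 2.63
tcp_pos: [0.6406, 0.3366, 0.3025]
tool_rot: [0.782, 0.624, 0.002, 0.001]
force: [-0.6, -0.1, -0.0]
finger_gap: 0.996
```

```bash
sed -i 's/cams\.camera_model(name)/cm(name)/' h.py; cat >> h.py <<'E'
_c={}
def cm(n):
    if n not in _c: _c[n]=cams.camera_model(n)
    return _c[n]
def state():
    from scipy.spatial.transform import Rotation as R
    s=manip.sense(); r=R.from_quat(s['tool_rot']).as_matrix()
    print('t',s['t'],'tcp',np.round(s['tcp_pos'],4),'yaw(toolY)',round(float(np.arctan2(r[1,1],r[0,1])),3),'z',np.round(r[:,2],3),'F',np.round(s['force'],1),'gap',round(float(s['finger_gap']),2)); return s,r
E
python3 - <<'E'
from h import *
state()
snap('wrist','w1.png')
for l in ('tray','spectacles'):
    for r in cams.spot_point(l,'wrist')[:3]: print(l,round(r['score'],2),np.round(r['at']),np.round(ray('wrist',r['at'],.018 if l!='tray' else 0)[:2],3))
print(fit('tray',.6175,.238,.16,.11,(0,.028),('wrist',),(-.2,)))
for v in('scene','side'):
    im=cv2.cvtColor(cv2.imread(f'pics/{v}0.png'),cv2.COLOR_BGR2HSV)
    m=cv2.inRange(im,(8,110,90),(25,255,255)); u,w=proj(v,[.566,-.001,0])[0].astype(int)
    cc=cv2.connectedComponents(m)[1]; ys,xs=np.nonzero(cc==cc[w,u])
    print(v,cv2.minAreaRect(np.array([ray(v,(a,b))[:2] for a,b in zip(xs,ys)]).astype(np.float32)))
    m=cv2.inRange(im,(0,150,90),(6,255,255)); n,cc,st,_=cv2.connectedComponentsWithStats(m)
    for k in range(1,n):
        if st[k,4]>30:
            ys,xs=np.nonzero(cc==k);P=np.array([ray(v,(a,b),.018)[:2] for a,b in zip(xs,ys)]);print('red',P.min(0),P.max(0))
E
```

```text
t 2.6333 tcp [0.6406 0.3366 0.3025] yaw(toolY) -0.224 z [ 0.004  0.    -1.   ] F [-0.6 -0.1 -0. ] gap 1.0
tray 0.77 [256. 235.] [0.62  0.242]
spectacles 0.88 [110. 185.] [0.461 0.355]
spectacles 0.79 [253. 237.] [0.619 0.248]
spectacles 0.58 [255.  87.] [0.661 0.428]
{'all': (array([ 0.6177,  0.2385, -0.2167]), np.float64(0.012)), 'wrist': (array([ 0.6177,  0.2385, -0.2167]), np.float64(0.012))}
scene ((0.569711446762085, -0.00208369642496109), (0.212920680642128, 0.15526734292507172), 6.111354351043701)
red [0.38345097 0.34922221] [0.49542095 0.37133975]
red [0.4543185  0.37606492] [0.51119219 0.39312054]
red [0.59417063 0.42597856] [0.72341118 0.45450499]
red [0.62204306 0.41900144] [0.72727444 0.43275002]
side ((0.5675287246704102, 0.0007064491510391235), (0.21935486793518066, 0.16002818942070007), 6.329301834106445)
red [0.59592807 0.411449  ] [0.72838065 0.46373927]
red [0.38872751 0.33389799] [0.51538379 0.40175891]
```

View pics/w1.png

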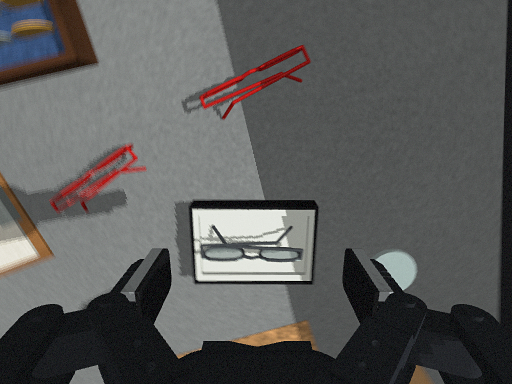

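>>> drive_tool(
  linear=[
    [0,0,40],
    [0,0,40],
    [0,0,40],
    [0,0,40],
    [0,0,35],
    [0,0,20],
    [0,0,6],
    [0,0,2],
  ],
  rot=[
    [0,0,0],
    [0,0,0],
    [0,0,0],
    [0,0,0],
    [0,0,0],
    [0,0,0],
    [0,0,0],
    [0,0,0],
  ],
  hand=[85,85,85,85,85,85,85,85],
)

```text
t: 3.5
tcp_pos: [0.6518, 0.3256, 0.0792]
tool_rot: [0.779, 0.627, 0.008, 0.005]
force: [-0.4, -0.1, -0.2]
finger_gap: 0.997
```

```bash
python3 - <<'E'
from h import *
s,r=state()
im=snap('side'); u,v=proj('side',s['tcp_pos'])[0].astype(int)
c=im[max(v-60,0):v+100,max(u-90,0):u+90]; cv2.imwrite('pics/s2.png',cv2.resize(c,None,fx=4,fy=4,interpolation=cv2.INTER_CUBIC)[:600,:,::-1])
E
```

```text
t 3.5 tcp [0.6518 0.3256 0.0792] yaw(toolY) -0.214 z [ 0.019  0.003 -1.   ] F [-0.4 -0.1 -0.2] gap 1.0
```

View pics/s2.png

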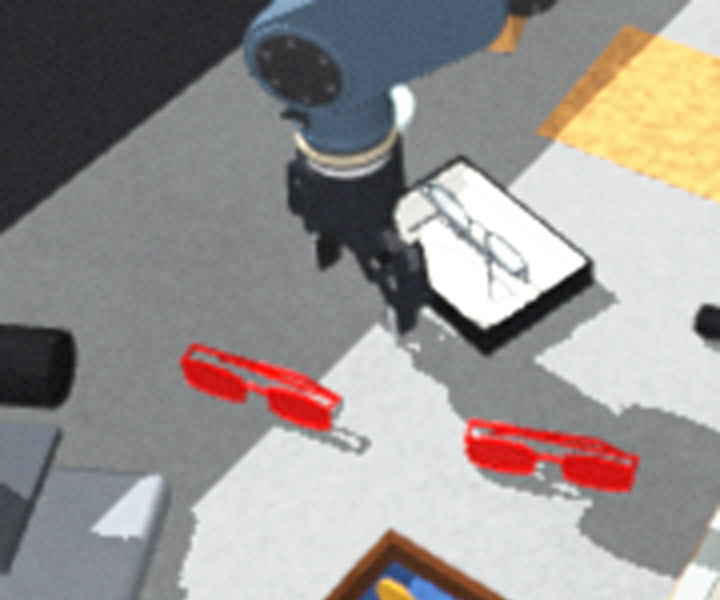

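>>> drive_tool(
  linear=[
    [0,-7,1],
    [0,-7,1],
    [-4,0,0],
    [-4,0,0],
    [-4,0,0],
    [-4,0,0],
    [-2,0,0],
  ],
  rot=[
    [1,0,0],
    [0,0,0],
    [0,0,0],
    [0,0,0],
    [0,0,0],
    [0,0,0],
    [0,0,0],
  ],
  hand=[85,85,85,85,85,85,85],
)

```text
t: 4.13
tcp_pos: [0.6374, 0.3109, 0.0875]
tool_rot: [0.778, 0.628, 0.01, 0.001]
force: [0.1, 0.4, 1.0]
finger_gap: 0.994
```

```bash
python3 - <<'E'
from h import *
s,r=state()
d=s['tcp_pos'][:2]-np.array([.618,.2385]); a=-.217
print('normal',d@[-np.sin(a),np.cos(a)],'along',d@[np.cos(a),np.sin(a)])
E
```

```text
t 4.1333 tcp [0.6374 0.3109 0.0875] yaw(toolY) -0.212 z [ 0.016  0.012 -1.   ] F [0.1 0.4 1. ] gap 0.99
normal 0.07490943738444047 along 0.003368694038076047
```

>>> drive_tool(
  linear=[
    [0,0,5],
    [0,0,4],
  ],
  rot=[
    [0.5,0.5,0],
    [0,0,0],
  ],
  hand=[85,85],
)

```text
t: 4.3
tcp_pos: [0.6386, 0.3105, 0.08]
tool_rot: [0.778, 0.628, 0.012, -0.005]
force: [0.4, -0.5, 0.1]
finger_gap: 0.995
```

>>> drive_tool(
  linear=[
    [0,0,2],
  ],
  rot=[
    [0,0,0],
  ],
  hand=[85],
)

```text
t: 4.38
tcp_pos: [0.6386, 0.3104, 0.0774]
tool_rot: [0.778, 0.628, 0.012, -0.006]
force: [0.3, -0.3, 0.6]
finger_gap: 0.996
```

```bash
python3 - <<'E'
from h import *
s,r=state()
d=s['tcp_pos'][:2]-np.array([.618,.2385]); a=-.217
print('normal',d@[-np.sin(a),np.cos(a)],'along',d@[np.cos(a),np.sin(a)],'xaxis',r[:,0],'yaxis',r[:,1])
E
```

```text
t 4.3833 tcp [0.6386 0.3104 0.0774] yaw(toolY) -0.213 z [ 0.012  0.024 -1.   ] F [ 0.3 -0.3  0.6] gap 1.0
normal 0.07461819142458648 along 0.004646615778959658 xaxis [0.21138769 0.97705812 0.02593595] yaxis [ 0.97733119 -0.21161796  0.00644919]
```

>>> drive_tool(
  linear=[
    [0,0,0],
    [-4,0,0],
    [-4,0,0],
    [-4,0,0],
  ],
  rot=[
    [0.4,-1.5,0],
    [0,0,0],
    [0,0,0],
    [0,0,0],
  ],
  hand=[85,85,85,85],
)

```text
t: 4.72
tcp_pos: [0.6357, 0.2993, 0.0751]
tool_rot: [0.778, 0.628, -0.0, -0.001]
force: [0.9, 4.6, 1.9]
finger_gap: 0.994
```

```bash
python3 - <<'E'
from h import *
s,r=state()
d=s['tcp_pos'][:2]-np.array([.618,.2385]); a=-.217
print('normal',d@[-np.sin(a),np.cos(a)],'along',d@[np.cos(a),np.sin(a)],'xaxis',r[:,0],'yaxis',r[:,1])
E
```

```text
t 4.7167 tcp [0.6357 0.2993 0.0751] yaw(toolY) -0.213 z [-0.002  0.002 -1.   ] F [0.9 4.6 1.9] gap 0.99
normal 0.06314750754501916 along 0.004253139000999388 xaxis [0.21156174 0.97736387 0.00122639] yaxis [ 0.97736308 -0.211559   -0.00205071]
```

>>> drive_tool(
  linear=[
    [-3,-0.3,-1],
    [-4,-0.4,-1],
    [-5,-0.5,0],
    [-6,-0.6,0],
    [-6,-0.6,0],
    [-6,-0.6,0],
    [-6,-0.6,0],
    [-6,-0.6,0],
    [-6,-0.6,0],
    [-6,-0.6,0],
    [-5,-0.5,0],
    [-4,-0.4,0],
    [-2,-0.2,0],
  ],
  rot=[
    [0,0,0],
    [0,0,0],
    [0,0,0],
    [0,0,0],
    [0,0,0],
    [0,0,0],
    [0,0,0],
    [0,0,0],
    [0,0,0],
    [0,0,0],
    [0,0,0],
    [0,0,0],
    [0,0,0],
  ],
  hand=[85,85,85,85,85,85,85,85,85,85,85,85,85],
)

```text
t: 5.8
tcp_pos: [0.6135, 0.2298, 0.0768]
tool_rot: [0.779, 0.627, 0.001, -0.002]
force: [0.7, 1.8, -1.7]
finger_gap: 0.997
```

```bash
python3 - <<'E'
from h import *
s,r=state(); x,y=s['tcp_pos'][:2]-.066*r[:2,0]; print('expected tray',x,y)
for v in ('scene','side'): snap(v,v+'3.png')
print(fit('tray',x,y,.16,.11,(0,.028),('scene','side'),(-.2,)))
E
```

```text
t 5.8 tcp [0.6135 0.2298 0.0768] yaw(toolY) -0.215 z [ 0.     0.004 -1.   ] F [ 0.7  1.8 -1.7] gap 1.0
expected tray 0.5994414390285181 0.1653141916612766
{'all': (array([ 0.5971,  0.1634, -0.2332]), np.float64(0.367)), 'scene': (array([ 0.599 ,  0.1568, -0.1412]), np.float64(0.319)), 'side': (array([ 0.5928,  0.1682, -0.2038]), np.float64(0.398))}
```

View pics/side3.png

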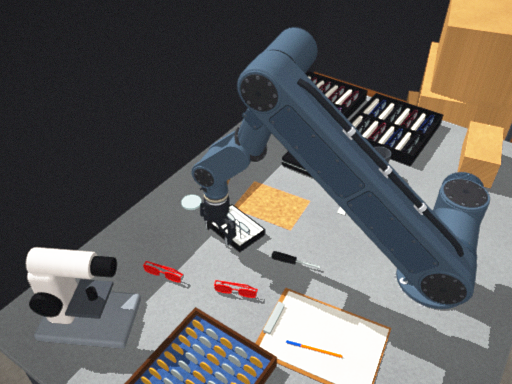

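>>> drive_tool(
  linear=[
    [-3,-0.3,0],
    [-5,-0.5,0],
    [-6,-0.6,0],
    [-6,-0.6,0],
    [-6,-0.6,0],
    [-6,-0.6,0],
    [-6,-0.6,0],
    [-6,-0.6,0],
    [-6,-0.6,0],
    [-6,-0.6,0],
    [-6,-0.6,0],
    [-6,-0.6,0],
    [-6,-0.6,0],
    [-6,-0.6,0],
    [-6,-0.6,0],
    [-5,-0.5,0],
    [-4,-0.4,0],
    [-2,-0.2,0],
  ],
  rot=[
    [0,0,0],
    [0,0,0],
    [0,0,0],
    [0,0,0],
    [0,0,0],
    [0,0,0],
    [0,0,0],
    [0,0,0],
    [0,0,0],
    [0,0,0],
    [0,0,0],
    [0,0,0],
    [0,0,0],
    [0,0,0],
    [0,0,0],
    [0,0,0],
    [0,0,0],
    [0,0,0],
  ],
  hand=[85,85,85,85,85,85,85,85,85,85,85,85,85,85,85,85,85,85],
)

```text
t: 7.5
tcp_pos: [0.5813, 0.1296, 0.077]
tool_rot: [0.779, 0.628, 0.003, -0.001]
force: [0.0, 2.5, -1.1]
finger_gap: 0.994
```

```bash
python3 - <<'E'
from h import *
s,r=state(); x,y=s['tcp_pos'][:2]-.066*r[:2,0]; print('expected tray',x,y)
snap('wrist','w4.png')
E
```

```text
t 7.5 tcp [0.5813 0.1296 0.077 ] yaw(toolY) -0.214 z [ 0.003  0.006 -1.   ] F [ 0.   2.5 -1.1] gap 0.99
expected tray 0.5672691863918259 0.06512098214894835
```

View pics/w4.png

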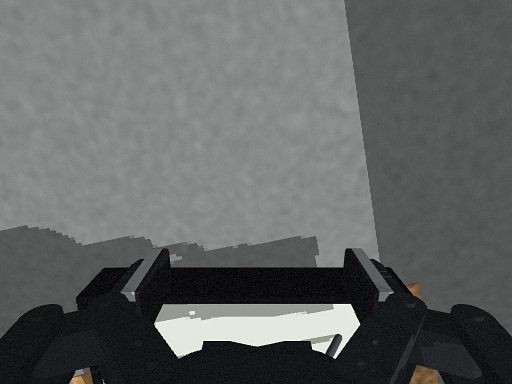

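>>> drive_tool(
  linear=[
    [-2.1,-0.7,0],
    [-4.2,-1.3,0],
    [-4.2,-1.3,0],
    [-4.2,-1.3,0],
    [-4.2,-1.3,0],
    [-4.2,-1.3,0],
    [-4.2,-1.3,0],
    [-4.2,-1.3,0],
    [-4.2,-1.3,0],
    [-4.2,-1.3,0],
  ],
  rot=[
    [0,0,-0.6],
    [0,0,-1.2],
    [0,0,-1.2],
    [0,0,-1.2],
    [0,0,-1.2],
    [0,0,-1.2],
    [0,0,-1.2],
    [0,0,-1.2],
    [0,0,-1.2],
    [0,0,-1.2],
  ],
  hand=[85,85,85,85,85,85,85,85,85,85],
)

```text
t: 8.38
tcp_pos: [0.5619, 0.093, 0.077]
tool_rot: [0.707, 0.707, 0.004, -0.003]
force: [0.2, 2.9, 0.0]
finger_gap: 0.993
```

```bash
python3 - <<'E'
from h import *
s,r=state(); x,y=s['tcp_pos'][:2]-.066*r[:2,0]; print('expected tray',x,y)
snap('wrist','w5.png')
E
```

```text
t 8.3833 tcp [0.5619 0.093  0.077 ] yaw(toolY) -0.001 z [ 0.001  0.009 -1.   ] F [0.2 2.9 0. ] gap 0.99
expected tray 0.5618749385307933 0.026979227160609465
```

View pics/w5.png

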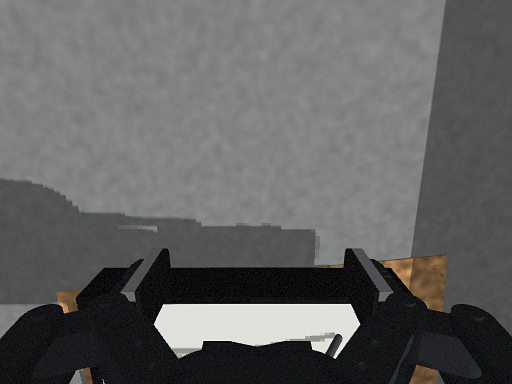

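>>> drive_tool(
  linear=[
    [-4.4,-1,0],
    [-4.4,-1,0],
    [-4.4,-1,0],
    [-4.4,-1,0],
    [-4,-1,0],
    [-3,-0.6,0],
    [-1,0,0],
  ],
  rot=[
    [0,0,-0.9],
    [0,0,-0.9],
    [0,0,-0.9],
    [0,0,-0.9],
    [0,0,-0.9],
    [0,0,-0.8],
    [0,0,0],
  ],
  hand=[85,85,85,85,85,85,85],
)

```text
t: 9.02
tcp_pos: [0.5549, 0.0671, 0.0768]
tool_rot: [0.671, 0.742, 0.003, -0.005]
force: [-0.1, 3.4, 0.8]
finger_gap: 0.994
```

```bash
python3 - <<'E'
from h import *
s,r=state(); x,y=s['tcp_pos'][:2]-.066*r[:2,0]; print('expected tray',x,y)
E
```

```text
t 9.0167 tcp [0.5549 0.0671 0.0768] yaw(toolY) 0.1 z [-0.004  0.011 -1.   ] F [-0.1  3.4  0.8] gap 0.99
expected tray 0.561523591022334 0.0013988057797423015
```

Back off, rise, and look.

>>> drive_tool(
  linear=[
    [5,0,0],
    [15,0,0],
    [20,0,0],
    [20,0,0],
    [10,0,-15],
    [15,0,-35],
    [15,0,-40],
    [10,0,-40],
    [0,0,-40],
    [0,0,-40],
    [0,0,-20],
    [0,0,0],
  ],
  rot=[
    [0,0,0],
    [0,0,0],
    [0,0,0],
    [0,0,0],
    [0,0,0],
    [0,0,0],
    [0,0,0],
    [0,0,0],
    [0,0,0],
    [0,0,0],
    [0,0,0],
    [0,0,0],
  ],
  hand=[85,85,85,85,85,85,85,85,85,85,85,85],
)

```text
t: 10.02
tcp_pos: [0.5442, 0.1779, 0.3142]
tool_rot: [0.669, 0.743, -0.005, -0.004]
force: [1.3, 0.6, -0.0]
finger_gap: 0.994
```

```bash
python3 - <<'E'
from h import *
state()
for v in('scene','side','wrist'): snap(v,v+'6.png')
print('tray',fit('tray',.5615,.0014,.16,.11,(0,.028),('scene','side','wrist'),(.1,0)))
for v in('scene','wrist'):
    for l,z in(('spectacles',.018),('mat',0)): print(v,l,[(round(r['score'],2),np.round(ray(v,r['at'],z)[:2],3)) for r in cams.spot_point(l,v)[:3]])
print('mat',fit('mat',.567,-.001,.22,.16,(0,.001),('scene','side','wrist'),(.1,)))
cv2.imwrite('pics/c6.png',np.hstack([cv2.resize(cv2.imread('pics/wrist6.png'),(400,300)),cv2.resize(cv2.imread('pics/scene6.png')[140:290,160:360],(400,300))]))
E
```

```text
t 10.0167 tcp [0.5442 0.1779 0.3142] yaw(toolY) 0.104 z [-0.012 -0.001 -1.   ] F [ 1.3  0.6 -0. ] gap 0.99
tray {'all': (array([0.5563, 0.0012, 0.1084]), np.float64(0.064)), 'scene': (array([ 0.5573, -0.0007,  0.0981]), np.float64(0.035)), 'side': (array([0.5575, 0.0044, 0.0989]), np.float64(0.075)), 'wrist': (array([0.5531, 0.0026, 0.116 ]), np.float64(0.017))}
scene spectacles [(0.7, array([0.679, 0.428])), (0.69, array([0.561, 0.014])), (0.66, array([0.474, 0.354]))]
scene mat [(0.96, array([ 0.564, -0.001])), (0.59, array([ 0.798, -0.016]))]
wrist spectacles [(0.8, array([0.551, 0.011]))]
wrist mat []
mat {'all': (array([5.665e-01, 4.000e-04, 1.114e-01]), np.float64(0.059)), 'scene': (array([ 0.5684, -0.0025,  0.1194]), np.float64(0.033)), 'side': (array([0.5657, 0.0051, 0.1188]), np.float64(0.022)), 'wrist': (array([ 5.622e-01, -1.000e-04,  1.101e-01]), np.float64(0.015))}
```

View pics/c6.png

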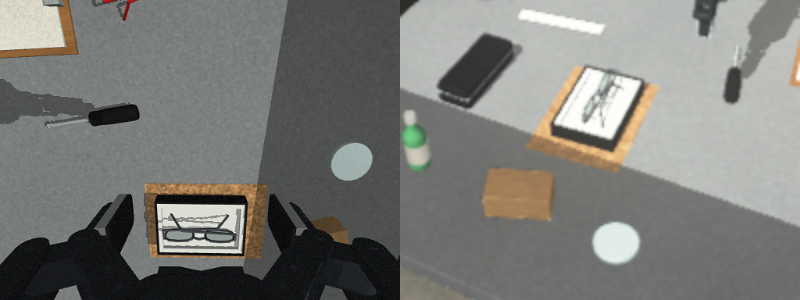

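```bash
python3 -c "
from h import *
s,r=state(); print(abs(s['qd']).max()); print(order.sign_off())"
```

```text
t 10.6667 tcp [0.5423 0.1774 0.3085] yaw(toolY) 0.103 z [-0.023 -0.002 -1.   ] F [-0.  -1.   0.7] gap 0.99
0.005853379621090395
the job is handed in; nothing more can be done
None
```

I pushed the tray onto the mat with the two open fingers flat against its long side. It went straight first, then along an arc that turned it about 18°. I then backed off and handed the job in at 10.7 s.

- **Position:** the last fit puts the tray at (0.556, 0.001) and the mat at (0.567, 0.000). The tray sits about 10 mm off centre towards the robot. That leaves roughly 20 mm of cork at the narrowest end and about 25 mm along the sides.
- **Squareness:** the combined fit has the tray at 0.108 rad and the mat at 0.111 rad. The cameras taken separately disagree by up to 0.02 rad and a few mm, which is well inside the margins.
- **Spectacles and other things:** the last pictures show the spectacles standing in the tray. The case, spray, carton, blank, driver and ruler look undisturbed there. The pen cup was not in that view, but nothing went near it.
- **Forces:** the contact forces I read were under 5 N.
- **Failed checks:** the mid-push camera fit was useless because the arm hid the tray, so I relied on the tool pose and wrist pictures there. The point finder also missed the mat in the last wrist picture.

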